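Square a mounting plate into the corner of the jig board

TASK

On the shelter's repair bench, take the wooden push block by its upright grip and use its foot to slide the aluminium plate that lies on the plywood jig board into the board's corner, flat on the board and against both stop strips, ready for drilling. Only the push block may touch the plate: do not touch it with the gripper and do not lift or tip it. Then leave the push block standing upright, not touching the plate.

Things in the scene. Friction and masses are not known exactly. Their poses are not given: they have to be found in the camera images.
- board: Plywood jig board fixed flat on the bench, 260 (x) x 280 (y) x 12 mm; origin: centre of underside; yaw within 17 deg. Dark stop strips 20 mm wide, top 28 mm above the bench, along its +x edge (away from the robot) and +y edge (left); inner faces at x=+110, y=+120 mm in its frame. A loose tin, 42 mm across, 19 high, stands on its -x -y corner, centre about (-100, -110) mm.
- plate: Loose aluminium plate on the board, 90 (x) x 120 (y) x 8 mm, 0.15-0.33 kg, dark round marks in the middle and at the corners; origin: centre of underside. Starts 30 to 65 mm short of home each way and within 17 deg of square. Home in the corner: its origin at x=65, y=60 mm in the board's frame. The smaller plate (50 x 75 mm) on the bench is not it.
- pusher: Loose pale wooden push block standing on the bench left or right of the board: square foot 60 x 60 mm, 20 high, with a square upright grip 24 x 24 mm in its middle, 20 to 80 mm above the underside, sides parallel to the foot's; 0.14 kg; origin: centre of underside. The black torch standing on the other side is not it.
Mind the look-alikes: they are no part of the job. What is shaped like the pusher but orange or yellow is not meant. Leave any green look-alike of the plate alone.

How it is judged:
By the outcome, as a careful person would: the job done as asked, in the order asked, and still so for the second after the job is handed in, with the robot touching nothing.
It also fails if it takes over 58 s, if anything falls off the work surface, if the arm or the gripper's body presses on something with over 40 N, if the wrist force passes 120 N, or if a joint passes its speed limit or range.

ROBOT

A 7-joint arm with a two-finger parallel gripper is mounted at the origin on the work surface. World frame = base frame: x ahead of the robot, y to its left, z up, the work surface at z = 0. Lengths are in m, angles in degrees, forces in N, time in s.
With the tool pointing down it reaches from about 0.425 to 0.875 m from the base axis. Payload 4.7 kg.
Tool frame: the origin (TCP) lies on the centre line of the jaws, within the pads' length; the fingertips stand env.nose_length ahead of it and the grasp point (between the pads) lies 8 mm behind it (env.nose_length is the distance from the TCP to the fingertips, in m); y points along the fingers, z is the direction in which the jaws open and shut, and the axes are right-handed (so a half turn about y gives the same grasp; the last joint's range is limited). The gripper opens to 87 mm and grips with 3 to 60 N. Pads are 19 mm wide; open, the fingers measure 117 mm over their backs; the gripper's body (75 mm by 190 mm) begins 51 mm behind the grasp point.
Start: joints at [-75.052, 18.392, -4.016, 83.108, 1.295, 78.541, -3.26], TCP at [0.159, 0.63, 0.234] pointing down, gripper open.
Joint ranges: [-163.93, 163.93], [-17.29, 119.83], [-79.2, 71.16], [3.27, 140.29], [-89.18, 269.18], [5.43, 117.66], [-154.24, 154.24]. Speed limits (degrees/s): [147.25, 147.25, 180, 180, 180, 180, 180].

INTERFACE

Orientations are given as [roll, pitch, yaw] about the fixed x, y, z axes, in that order (R = Rz(yaw) Ry(pitch) Rx(roll)).
In Python, from cell import env, read_camera, camera_info, job, models gives the robot as it stands.
- The arm moves only by the tool move_arm, never from a script. Its argument "moves" is a list of rows, each a list of 6 numbers: the shift along the tool's x, y, z in mm, then the turn, a rotation vector about the tool's x, y, z in degrees. In form: [[x, y, z, ax, ay, az], ...]. A call has 1 to 20 rows; each row is the pose to reach, as a shift and turn from the pose commanded when the call began, along the tool's axes at that moment; what a row does not reach only later rows make up. A row lasts 1/12 s, in which the tool goes at most 41.7 mm and 7.16 degrees, less where a joint would pass 70% of its speed; a pose out of reach is approached as far as the arm can. A call with a gripper value outside its range is refused whole. "claw" is the finger opening in mm, from 0 to 87, set as the call begins (left out, the last holds). The fingers move at their own pace and stop on an object; "newtons" is the grip in N (left out, the last holds). Time passes only in rows, so rows that repeat a pose let the fingers close. It gives the time, the measured TCP pose, the force and the opening at its end, in the units of the state.
- env.get_obs(): the state, without advancing time (a new reading comes with each control period).
- read_camera(name): name is "scene" or "top" or "wrist"; returns (picture, depth): 384x512x3 uint8, red, green, blue; 384x512 float32, m along the optical axis (not along the pixel's ray), 0 where there is no reading.
- camera_info(name): a dict with "fx", "fy", "cx", "cy" (pixels), "R" (3x3) and "t" (3): a world point X has camera coordinates R X + t. Camera axes: x right, y down, z forward; pixel columns grow to the right and rows downward; lengths in m; the calibration is good to about 2 mm. A picture is of the moment at which its call begins: read the wrist's pose just before it. camera_info takes no time and is no camera call; for the wrist camera it gives the pose at the moment of the call.
- job.sign_off(): hands the job in, once; it reports no verdict.
Trained networks look in the newest picture that a camera, given by its name, has taken for a name from the list of things; names that differ only in an ending like _2 or _b are one class to them, and where a whole thing is asked for, a point or a joint stands for the part that bears it (a point fixed in the world has none). Each returns a list of dicts, best first, with "score" (0 to 1); they miss things now and then, are a little off and sometimes report something else, mostly with a low value. They report only what shows in the picture. A call takes as long as a camera call. They do not tell look-alikes from the thing itself.
- models.spot_in(target, camera): "point" ([x, y, z] in m, in world coordinates, good to about 4 mm: the middle of the surface that is visible of it).
- models.cut_out(target, camera): "mask" (384x512 bool, what is visible of it).
The state is a dict: "time_s": time; "qpos": joint angles; "joint_velocities": joint speeds; "effort": joint torques, N m; "tool_pos": TCP position; "tool_rot": TCP orientation; "force": force on the tool from outside, world axes, zero at the start; "wrist_torque": the same for the moment, N m; "grip_width": finger opening in m.
Only numpy, scipy, OpenCV 4.12 (cv2) and the standard library are available. Lean on these libraries where they do the work, as an engineer would, in place of code of your own. Each camera call takes 0.05 s, during which the arm holds its last target.

## Working session

There is one attempt and no reset: what is moved stays moved. The work goes in short steps, Python scripts to look and compute and a tool call to move; the robot and the scene stay as the last step left them, time stands still between calls to the robot, and variables do not carry over. Pictures are saved under pics/ and viewed, and the job is handed in when it is done.

Besides the shell and the picture viewer there is one more tool, called after "Emit:" by a JSON object that holds its "fn" and its "kwargs". move_arm: Moves the arm, as the interface text tells. Its arguments: {"type":"object","properties":{"moves":{"type":"array","items":{"type":"array","items":{"type":"number"}}},"claw":{"type":"number"},"newtons":{"type":"number"}},"required":["moves"]}

```bash
ls; mkdir -p pics
cat > h.py <<'E'
import numpy as np, cv2
from cell import env, read_camera, camera_info, job, models
def cap(name,fn):
    ci=camera_info(name); p,d=read_camera(name)
    cv2.imwrite('pics/'+fn+'.png',p[:,:,::-1]); np.savez('pics/'+fn+'.npz',p=p,d=d,**{k:np.array(v) for k,v in ci.items()})
    return p,d,ci
def world(d,ci):
    v,u=np.mgrid[:d.shape[0],:d.shape[1]]
    c=np.stack([(u-ci['cx'])/ci['fx']*d,(v-ci['cy'])/ci['fy']*d,d],-1)
    return (c-np.array(ci['t']))@np.array(ci['R'])
E
python3 - <<'E'
from h import *
o=env.get_obs(); print({k:np.round(v,3).tolist() for k,v in o.items()}, env.nose_length)
cap('top','top0'); cap('scene','scene0')
ci=camera_info('top'); print(ci)
E
```

```text
pics
{'time_s': 0.0, 'qpos': [-75.053, 18.439, -4.016, 83.176, 1.295, 78.538, -3.259], 'joint_velocities': [0.008, -0.048, 0.037, 0.011, -0.041, -0.07, 0.042], 'effort': [0.0, -49.129, -0.404, -31.253, -0.064, 0.044, 0.0], 'tool_pos': [0.159, 0.63, 0.232], 'tool_rot': [-90.108, -0.006, -14.136], 'force': [1.045, -0.535, 0.239], 'wrist_torque': [0.011, -0.046, -0.057], 'grip_width': 0.087} 0.011
{'fx': 462.66760968244205, 'fy': 462.66760968244205, 'cx': 250.66288938606573, 'cy': 189.6308326819637, 'R': array([[-0.02206318, -0.999677  , -0.01261358],
       [-0.99767677,  0.02282892, -0.0641864 ],
       [ 0.06445362,  0.01116812, -0.99785821]]), 't': array([0.05007713, 0.45188927, 1.20603657])}
```

View pics/top0.png

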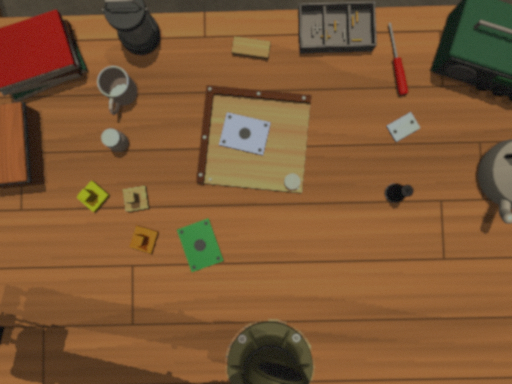

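View pics/scene0.png

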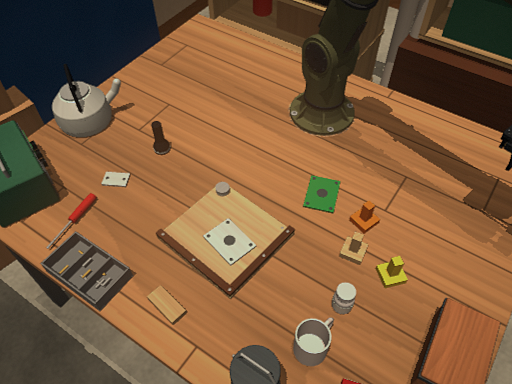

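Candidates for the push block in the top picture are pale wood at (136,198), yellow at (93,196), orange at (145,239) and the torch at (398,192). The pale one at (136,198) fits the description. For the plate I take the grey one on the board at (245,133), not the green one (200,245) or the small one (404,127). I'll check with a close crop and measure.

Run:
```python
from h import *
z=np.load('pics/top0.npz'); p=z['p'];d=z['d'];W=world(d,z)
a=cv2.resize(p[170:270,60:230],None,fx=4,fy=4,interpolation=cv2.INTER_CUBIC)
cv2.imwrite('pics/crop_p.png',a[:,:,::-1])
a=cv2.resize(p[75:205,185:325],None,fx=4,fy=4,interpolation=cv2.INTER_CUBIC)
cv2.imwrite('pics/crop_b.png',a[:,:,::-1])
np.set_printoptions(precision=3,suppress=True)
for n,(u,v) in dict(bench=(300,230),board=(285,150),plate=(255,125),strip=(204,140),strip2=(260,95),gripish=(136,205),foot=(143,192)).items(): print(n,W[v,u],p[v,u])
```

```text
bench [ 0.344 -0.089 -0.002] [156 103  57]
board [ 0.557 -0.054  0.007] [156 123  78]
plate [0.624 0.025 0.018] [157 166 180]
strip [0.586 0.16  0.028] [85 56 39]
strip2 [0.702 0.01  0.027] [93 65 48]
gripish [0.419 0.342 0.021] [102  77  48]
foot [0.452 0.322 0.028] [156 143  85]
```

View pics/crop_p.png

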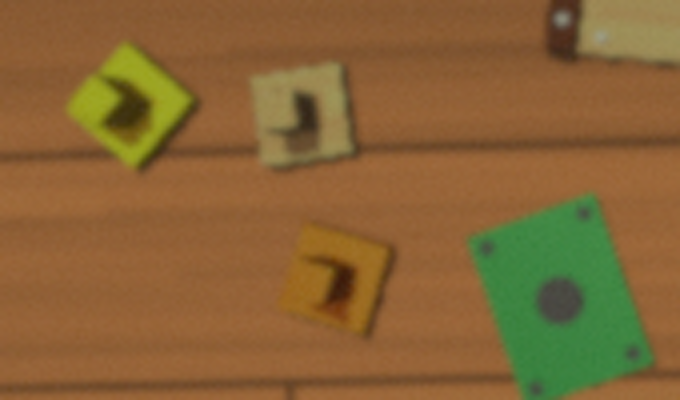

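View pics/crop_b.png

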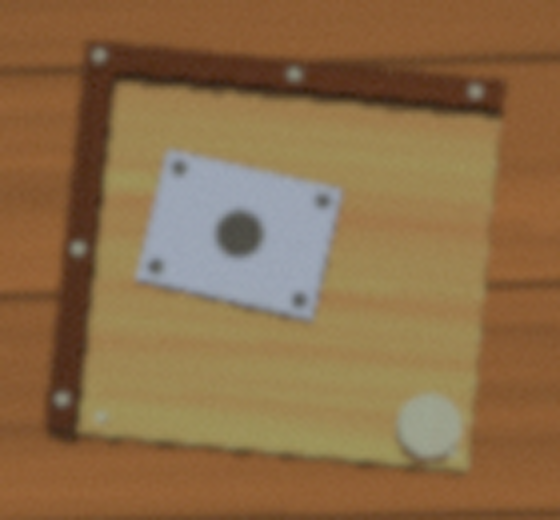

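The crops show the pale block with its square foot, crop (305,115), the yellow block (132,105) and the orange block (337,280). The board has its strips at the top and left, with the plate inside and the tin at (430,425).

```bash
cat >> h.py <<'E'
def onplane(uv,ci,h):
    uv=np.asarray(uv,float); R=np.array(ci['R']);t=np.array(ci['t'])
    r=np.stack([(uv[:,0]-ci['cx'])/ci['fx'],(uv[:,1]-ci['cy'])/ci['fy'],np.ones(len(uv))],1)@R
    c=-R.T@t
    return (c+r*((h-c[2])/r[:,2])[:,None])[:,:2]
def rect(mask,ci,h):
    cs,_=cv2.findContours(mask.astype(np.uint8),cv2.RETR_EXTERNAL,cv2.CHAIN_APPROX_NONE)
    c=max(cs,key=cv2.contourArea)[:,0]
    xy=onplane(c,ci,h); return cv2.minAreaRect((xy*1000).astype(np.float32)),xy
E
python3 - <<'E'
from h import *
np.set_printoptions(precision=4,suppress=True)
p,d,ci=cap('top','top1'); W=world(d,ci)
for n,h in (('board',.028),('plate',.02),('pusher',.02)):
    for r in models.cut_out(n,'top')[:4]:
        m=r['mask']; v,u=np.nonzero(m); R,_=rect(m,ci,h); print(n,round(r['score'],2),(u.mean(),v.mean()),R)
print(env.get_obs()['time_s'])
# own masks
hsv=cv2.cvtColor(p,cv2.COLOR_RGB2HSV)
m=np.zeros(d.shape,bool); 
sub=(p[...,2].astype(int)>p[...,0]-5); m[95:175,205:300]=sub[95:175,205:300]&(W[95:175,205:300,0]>0)
m=cv2.morphologyEx(m.astype(np.uint8),cv2.MORPH_CLOSE,np.ones((9,9)));print('plate own',rect(m,ci,.02)[0])
E
```

```text
board 0.76 (np.float64(253.84742501414829), np.float64(138.27492925863044)) ((588.4423217773438, 29.760604858398438), (283.97967529296875, 266.3209533691406), 82.48140716552734)
plate 0.65 (np.float64(199.68073519400954), np.float64(244.92648059904698)) ((311.6940612792969, 176.09671020507812), (116.1118392944336, 87.38506317138672), 18.33002471923828)
plate 0.59 (np.float64(244.18240205523443), np.float64(133.21387283236993)) ((602.6253051757812, 54.238739013671875), (122.79268646240234, 92.17657470703125), 75.29439544677734)
pusher 0.92 (np.float64(143.48598130841123), np.float64(238.88224299065422)) ((329.77044677734375, 323.5603332519531), (63.38758850097656, 60.15932083129883), 70.85624694824219)
pusher 0.79 (np.float64(135.4673913043478), np.float64(198.07608695652175)) ((437.1065673828125, 343.4707336425781), (60.89104461669922, 63.39073944091797), 6.837655067443848)
pusher 0.63 (np.float64(92.26450511945393), np.float64(195.75255972696246)) ((446.5748596191406, 458.1177978515625), (67.41446685791016, 63.99080276489258), 49.51283645629883)
0.3
plate own ((602.49609375, 53.198448181152344), (117.91219329833984, 88.88627624511719), 75.43710327148438)
```

```bash
cat >> h.py <<'E'
from scipy.spatial.transform import Rotation as Ro
def delta(cp,cyaw,tp,tyaw):
    R=Ro.from_euler('xyz',[-90,0,cyaw],degrees=True).as_matrix()
    s=R.T@(np.array(tp)-np.array(cp))*1000
    return np.round(s,1), -(tyaw-cyaw)
E
python3 - <<'E'
from h import *
print(delta([.159,.63,.234],-14.136,[.437,.343,.2],7))
E
```

```text
(array([ 339.7,   34. , -210.4]), -21.136)
```

Emit:
{"fn": "move_arm", "kwargs": {"moves": [[340,34,-210,0,-21.1,0],[340,34,-210,0,-21.1,0],[340,34,-210,0,-21.1,0],[340,34,-210,0,-21.1,0],[340,34,-210,0,-21.1,0],[340,34,-210,0,-21.1,0],[340,34,-210,0,-21.1,0],[340,34,-210,0,-21.1,0],[340,34,-210,0,-21.1,0],[340,34,-210,0,-21.1,0],[340,34,-210,0,-21.1,0],[340,34,-210,0,-21.1,0],[340,34,-210,0,-21.1,0]], "claw": 87}}

```text
time_s: 1.38
tool_pos: [0.4365, 0.3446, 0.1996]
tool_rot: [-89.9, 0.0, 7.0]
force: [0.6, 1.4, 0.6]
grip_width: 0.0866
```

Run:
```python
from h import *
o=env.get_obs(); print({k:np.round(o[k],4).tolist() for k in ('time_s','qpos','tool_pos','tool_rot','force','joint_velocities')})
cap('wrist','w1'); cap('top','top2')
```

```text
{'time_s': 1.3833, 'qpos': [-47.9266, 8.0205, 7.6135, 99.7081, -1.1751, 72.3376, 56.9778], 'tool_pos': [0.4365, 0.3446, 0.1996], 'tool_rot': [-89.9457, 0.0274, 7.0081], 'force': [0.6435, 1.4446, 0.5956], 'joint_velocities': [-1.1652, -0.0085, -1.1722, -0.094, 0.1084, 0.0403, 0.1009]}
```

View pics/w1.png

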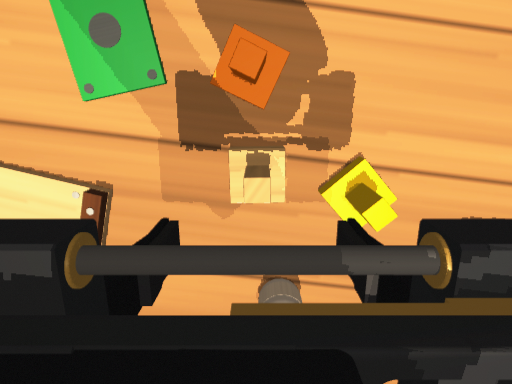

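The wrist picture shows the pale block at (257,177), square with the jaws, with yellow at (362,193) and orange at (250,65). Next I'll measure its exact offset.

Run:
```python
from h import *
z=np.load('pics/w1.npz'); p=z['p'];d=z['d'];W=world(d,z)
near=(np.hypot(W[...,0]-.437,W[...,1]-.343)<.05)&(d>.05)
m=near&(W[...,2]>.012)&(W[...,2]<.1)
foot=m&(W[...,2]<.03); grip=m&(W[...,2]>.065)
for n,q in (('foot',foot),('grip',grip)):
    P=W[q]; print(n,q.sum(),np.round(np.median(P,0),4),cv2.minAreaRect((P[:,:2]*1000).astype(np.float32)), np.percentile(P[:,2],[5,50,95]))
R,xy=rect(foot|grip,z,.02) if 0 else rect(foot,z,.02); print(R)
R,xy=rect(grip,z,.08);print('grip',R)
```

```text
foot 2129 [0.4269 0.3421 0.021 ] ((437.79510498046875, 344.755615234375), (59.76253890991211, 59.43397903442383), 7.925778388977051) [0.01955247 0.02099042 0.02233436]
grip 792 [0.4361 0.3452 0.0808] ((437.813720703125, 345.01300048828125), (23.90892791748047, 24.041109085083008), 7.275437355041504) [0.07233957 0.080797   0.08205192]
((437.30145263671875, 344.611572265625), (60.58779525756836, 59.33609390258789), 8.174019813537598)
grip ((436.3572998046875, 344.83514404296875), (26.77848243713379, 23.926258087158203), 7.52845573425293)
```

Emit:
{"fn": "move_arm", "kwargs": {"moves": [[1,40,0,0,-0.5,0],[1,80,0,0,-0.5,0],[1,115,0,0,-0.5,0],[1,140,0,0,-0.5,0],[1,155.5,0,0,-0.5,0],[1,155.5,0,0,-0.5,0],[1,155.5,0,0,-0.5,0]]}}

```text
time_s: 2.07
tool_pos: [0.4369, 0.3447, 0.0436]
tool_rot: [-90.0, 0.1, 7.6]
force: [0.1, 0.0, 0.6]
grip_width: 0.087
```

Emit:
{"fn": "move_arm", "kwargs": {"moves": [[0,0,0,0,0,0],[0,0,0,0,0,0],[0,0,0,0,0,0],[0,0,0,0,0,0],[0,0,0,0,0,0],[0,0,0,0,0,0],[0,0,0,0,0,0],[0,0,0,0,0,0],[0,0,0,0,0,0]], "claw": 10, "newtons": 45}}

```text
time_s: 2.82
tool_pos: [0.4382, 0.3437, 0.0441]
tool_rot: [-90.0, -0.0, 7.5]
force: [0.2, -0.0, 0.5]
grip_width: 0.0344
```

Run:
```python
from h import *
o=env.get_obs(); print({k:np.round(o[k],4).tolist() for k in ('time_s','tool_pos','tool_rot','force','grip_width')})
# board fit from top2
z=np.load('pics/top2.npz'); p=z['p'].astype(int);d=z['d'];W=world(d,z)
dark=((p[...,0]<115)&(W[...,2]>.018)&(W[...,2]<.036)&(W[...,0]>.44)&(W[...,0]<.74)&(W[...,1]>-.15)&(W[...,1]<.2))
cv2.imwrite('pics/dark.png',dark.astype(np.uint8)*255)
```

```text
{'time_s': 2.8167, 'tool_pos': [0.4382, 0.3437, 0.0441], 'tool_rot': [-89.9981, -0.0021, 7.4592], 'force': [0.2034, -0.0353, 0.4635], 'grip_width': 0.0344}
```

View pics/dark.png

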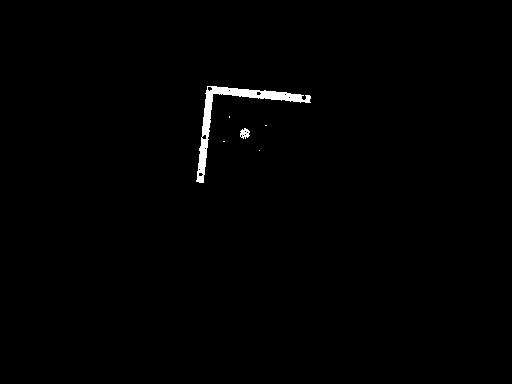

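Emit:
{"fn": "move_arm", "kwargs": {"moves": [[0,0,0,0,0,0],[0,0,0,0,0,0],[0,0,0,0,0,0],[0,0,0,0,0,0],[0,0,0,0,0,0]]}}

```text
time_s: 3.23
tool_pos: [0.4382, 0.3438, 0.044]
tool_rot: [-90.0, -0.0, 7.5]
force: [-0.2, -0.2, -0.0]
grip_width: 0.0238
```

Run:
```python
from h import *
m=cv2.imread('pics/dark.png',0); n,l,s,_=cv2.connectedComponentsWithStats(m); k=1+np.argmax(s[1:,4]); m=(l==k)
z=np.load('pics/top2.npz')
v,u=np.nonzero(m); xy=onplane(np.stack([u,v],1),z,.028)*1000
# fit L model: bars x in[110,130] y[-140,140]; y in[120,140] x[-130,130]
from scipy.optimize import minimize
def sd(b):
    def box(cx,cy,hx,hy):
        q=np.abs(b-[cx,cy])-[hx,hy]; return np.hypot(*np.maximum(q,0).T)+np.minimum(q.max(1),0)
    return np.minimum(box(120,0,10,140),box(0,130,130,10))
# centerline distance fit
def cost(t):
    a=np.radians(t[2]); b=(xy-t[:2])@np.array([[np.cos(a),-np.sin(a)],[np.sin(a),np.cos(a)]])
    e=np.minimum(np.hypot(b[:,0]-120,np.maximum(np.abs(b[:,1])-130,0)),np.hypot(b[:,1]-130,np.maximum(np.abs(b[:,0])-120,0)))
    return np.mean(np.minimum(e,14)**2)
r=min((minimize(cost,[588,30,a],method='Nelder-Mead') for a in(-12,-8,-4)),key=lambda r:r.fun); print(r.x,r.fun)
x0,y0,a=r.x; a=np.radians(a)
B=lambda x,y:(round(x0+x*np.cos(a)-y*np.sin(a),1),round(y0+x*np.sin(a)+y*np.cos(a),1))
dx,dy=602.5-x0,53.6-y0; print('plate in board',dx*np.cos(a)+dy*np.sin(a),-dx*np.sin(a)+dy*np.cos(a), -14.6-r.x[2])
o=env.get_obs(); print({k:np.round(o[k],4).tolist() for k in ('time_s','tool_pos','tool_rot','force','grip_width')})
```

```text
[586.31799887  28.24546628  -6.98376204] 36.80374100142577
plate in board 12.979133008567798 27.133957448947903 -7.616237955895764
{'time_s': 3.2333, 'tool_pos': [0.4382, 0.3438, 0.044], 'tool_rot': [-89.9969, -0.0011, 7.462], 'force': [-0.1836, -0.2216, -0.011], 'grip_width': 0.0238}
```

```bash
cat >> h.py <<'E'
B0=[.5863,.0282];BY=-7.0
def B(x,y):
    a=np.radians(BY);return [B0[0]+(x*np.cos(a)-y*np.sin(a))/1000,B0[1]+(x*np.sin(a)+y*np.cos(a))/1000]
def toB(p):
    a=np.radians(BY);d=(np.array(p)[:2]-B0)*1000;return np.round([d[0]*np.cos(a)+d[1]*np.sin(a),-d[0]*np.sin(a)+d[1]*np.cos(a)],1)
E
python3 - <<'E'
from h import *
c=B(-78,27); print(c, delta([.4382,.3438,.044],7.46,c+[.104],-7))
E
```

```text
[np.float64(0.5121718724439159), np.float64(0.0645045548799172)] (array([  37.1,  -60. , -286.5]), 14.46)
```

Emit:
{"fn": "move_arm", "kwargs": {"moves": [[0,-30,0,0,0,0],[0,-60,0,0,0,0],[5,-60,-35,0,2,0],[10,-60,-75,0,4,0],[15,-60,-115,0,6,0],[20,-60,-155,0,8,0],[25,-60,-195,0,10,0],[30,-60,-235,0,12,0],[35,-60,-270,0,14.5,0],[37,-60,-286.5,0,14.5,0],[37,-60,-286.5,0,14.5,0],[37,-60,-286.5,0,14.5,0],[37,-60,-286.5,0,14.5,0]]}}

```text
time_s: 4.32
tool_pos: [0.5117, 0.0656, 0.1038]
tool_rot: [-90.0, 0.0, -7.0]
force: [0.3, 1.0, -2.2]
grip_width: 0.024
```

Run:
```python
from h import *
o=env.get_obs(); print({k:np.round(o[k],4).tolist() for k in ('time_s','tool_pos','tool_rot','force','grip_width')},toB(o['tool_pos']))
cap('wrist','w2'); p,d,ci=cap('scene','s2')
cv2.imwrite('pics/s2c.png',cv2.resize(p[100:340,110:350],None,fx=2.5,fy=2.5)[:,:,::-1])
```

```text
{'time_s': 4.3167, 'tool_pos': [0.5117, 0.0656, 0.1038], 'tool_rot': [-89.9635, 0.0423, -6.9774], 'force': [0.3237, 1.043, -2.1853], 'grip_width': 0.024} [-78.6  28.1]
```

View pics/w2.png

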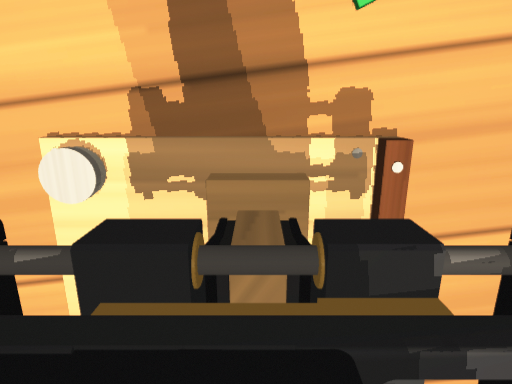

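View pics/s2c.png

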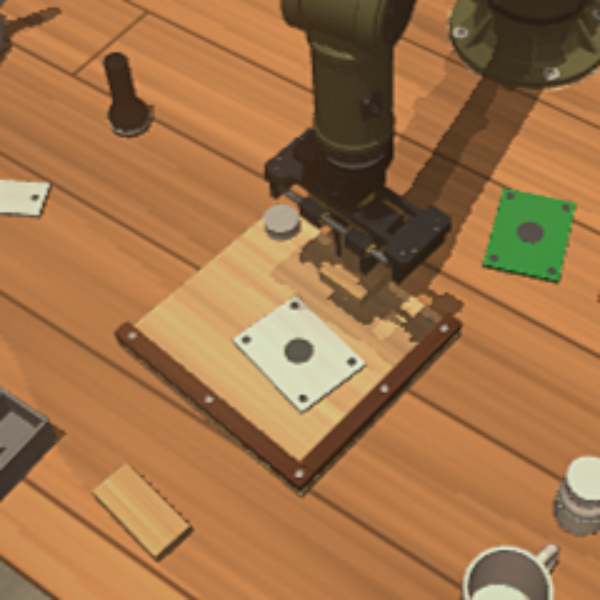

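The block is held upright and aligned above the board: wrist picture, foot edge at row 178, parallel to the board edge at row 138. The plate is clear of it. Lowering next.

Emit:
{"fn": "move_arm", "kwargs": {"moves": [[0,25,0,0,0,0],[0,40,0,0,0,0],[0,46.5,0,0,0,0],[0,46.5,0,0,0,0],[0,46.5,0,0,0,0]]}}

```text
time_s: 4.83
tool_pos: [0.5121, 0.0655, 0.0576]
tool_rot: [-90.0, -0.0, -6.9]
force: [-0.1, 0.3, -0.5]
grip_width: 0.0239
```

Emit:
{"fn": "move_arm", "kwargs": {"moves": [[5,0,0,0,0,0],[10,0,0,0,0,0],[15,0,0,0,0,0],[20,0,0,0,0,0],[25,0,0,0,0,0],[30,0,0,0,0,0],[35,0,0,0,0,0],[40,0,0,0,0,0],[40,0,0,0,0,0],[40,0,0,0,0,0]]}}

```text
time_s: 5.67
tool_pos: [0.5526, 0.0596, 0.0576]
tool_rot: [-90.0, -0.1, -7.0]
force: [0.1, 0.1, -1.3]
grip_width: 0.0236
```

Run:
```python
from h import *
o=env.get_obs(); print({k:np.round(o[k],4).tolist() for k in ('time_s','tool_pos','tool_rot','force','grip_width')},toB(o['tool_pos']))
p,d,ci=cap('scene','s3')
cv2.imwrite('pics/s3c.png',cv2.resize(p[140:310,140:310],None,fx=3.5,fy=3.5)[:,:,::-1])
```

```text
{'time_s': 5.6667, 'tool_pos': [0.5526, 0.0596, 0.0576], 'tool_rot': [-89.9911, -0.0711, -7.0428], 'force': [0.1, 0.1149, -1.3415], 'grip_width': 0.0236} [-37.3  27. ]
```

View pics/s3c.png

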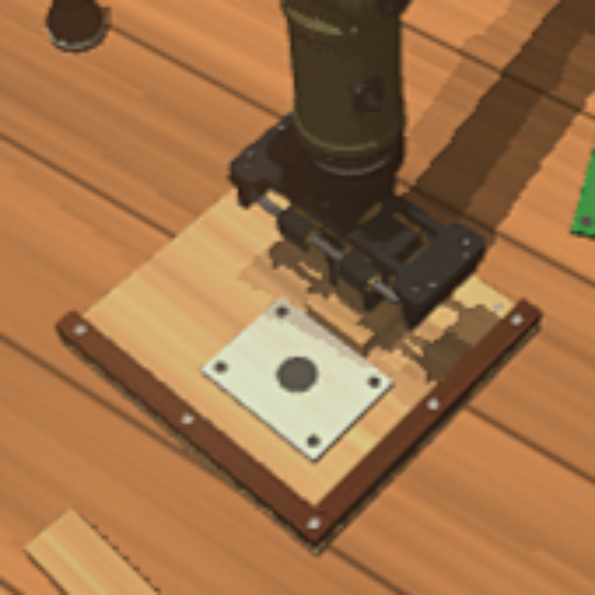

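The plate is sliding flat and turning square, with its face along the foot at crop (350,330). Pushing on.

Emit:
{"fn": "move_arm", "kwargs": {"moves": [[4,0,0,0,0,0],[8,0,0,0,0,0],[12,0,0,0,0,0],[16,0,0,0,0,0],[19,0,0,0,0,0],[22,0,0,0,0,0],[24,0,0,0,0,0],[24,0,0,0,0,0]]}}

```text
time_s: 6.38
tool_pos: [0.5763, 0.0565, 0.0576]
tool_rot: [-90.0, -0.1, -7.0]
force: [-0.1, -0.4, -1.6]
grip_width: 0.0239
```

Emit:
{"fn": "move_arm", "kwargs": {"moves": [[1,0,0,0,0,0],[2,0,0,0,0,0],[2,0,0,0,0,0]]}}

```text
time_s: 6.63
tool_pos: [0.5777, 0.0564, 0.0576]
tool_rot: [-90.0, -0.0, -7.0]
force: [-0.3, -0.5, -1.4]
grip_width: 0.0237
```

Emit:
{"fn": "move_arm", "kwargs": {"moves": [[0.7,0,0,0,0,0],[1.5,0,0,0,0,0],[1.5,0,0,0,0,0]]}}

```text
time_s: 6.88
tool_pos: [0.5793, 0.0562, 0.0576]
tool_rot: [-90.0, -0.0, -7.0]
force: [-0.7, 0.7, -0.9]
grip_width: 0.024
```

Run:
```python
from h import *
o=env.get_obs(); print({k:np.round(o[k],4).tolist() for k in ('time_s','tool_pos','tool_rot','force','grip_width')},toB(o['tool_pos']))
p,d,ci=cap('scene','s4')
cv2.imwrite('pics/s4c.png',cv2.resize(p[140:310,140:310],None,fx=3.5,fy=3.5)[:,:,::-1])
```

```text
{'time_s': 6.8833, 'tool_pos': [0.5793, 0.0562, 0.0576], 'tool_rot': [-89.9929, -0.0228, -7.0389], 'force': [-0.7329, 0.7279, -0.919], 'grip_width': 0.024} [-10.4  27. ]
```

View pics/s4c.png

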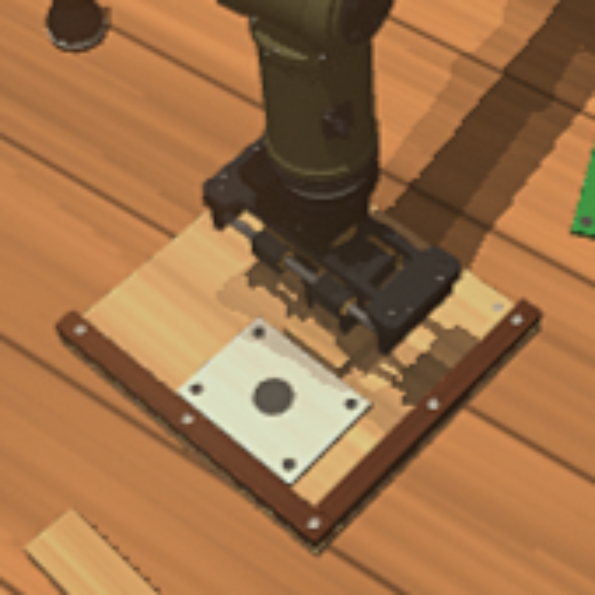

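The plate's far edge is now at the strip, crop (235,435), still without contact force. I'll press in small steps until the force rises.

Emit:
{"fn": "move_arm", "kwargs": {"moves": [[0.5,0,0,0,0,0],[1,0,0,0,0,0],[1,0,0,0,0,0]]}}

```text
time_s: 7.18
tool_pos: [0.5802, 0.0561, 0.0575]
tool_rot: [-90.0, -0.0, -7.0]
force: [-1.4, -0.4, -0.6]
grip_width: 0.024
```

Emit:
{"fn": "move_arm", "kwargs": {"moves": [[0.5,0,0,0,0,0],[1,0,0,0,0,0],[1,0,0,0,0,0]]}}

```text
time_s: 7.43
tool_pos: [0.5812, 0.0559, 0.0576]
tool_rot: [-90.0, -0.0, -7.0]
force: [-1.9, -0.1, -1.4]
grip_width: 0.024
```

Emit:
{"fn": "move_arm", "kwargs": {"moves": [[0.5,0,0,0,0,0],[1,0,0,0,0,0],[1,0,0,0,0,0]]}}

```text
time_s: 7.68
tool_pos: [0.5823, 0.0558, 0.0576]
tool_rot: [-90.0, -0.0, -7.0]
force: [-1.6, 0.6, -1.4]
grip_width: 0.0236
```

Emit:
{"fn": "move_arm", "kwargs": {"moves": [[0.5,0,0,0,0,0],[1,0,0,0,0,0],[1,0,0,0,0,0]]}}

```text
time_s: 7.93
tool_pos: [0.5832, 0.0557, 0.0576]
tool_rot: [-90.0, -0.0, -7.0]
force: [-1.2, 0.9, -1.3]
grip_width: 0.0238
```

Emit:
{"fn": "move_arm", "kwargs": {"moves": [[0.5,0,0,0,0,0],[1,0,0,0,0,0],[1,0,0,0,0,0]]}}

```text
time_s: 8.18
tool_pos: [0.5833, 0.0557, 0.0575]
tool_rot: [-90.0, 0.1, -7.0]
force: [-3.4, -0.6, 1.1]
grip_width: 0.0238
```

Run:
```python
from h import *
o=env.get_obs(); print({k:np.round(o[k],4).tolist() for k in ('time_s','tool_pos','tool_rot','force','grip_width')},toB(o['tool_pos']))
p,d,ci=cap('scene','s5')
cv2.imwrite('pics/s5c.png',cv2.resize(p[200:310,140:310],None,fx=4.5,fy=4.5)[:,:,::-1])
p,d,ci=cap('top','t5')
cv2.imwrite('pics/t5c.png',cv2.resize(p[75:205,185:325],None,fx=4,fy=4,interpolation=cv2.INTER_CUBIC)[:,:,::-1])
```

```text
{'time_s': 8.1833, 'tool_pos': [0.5833, 0.0557, 0.0575], 'tool_rot': [-90.0, 0.0972, -7.0347], 'force': [-3.3692, -0.6496, 1.1395], 'grip_width': 0.0238} [-6.3 26.9]
```

View pics/s5c.png

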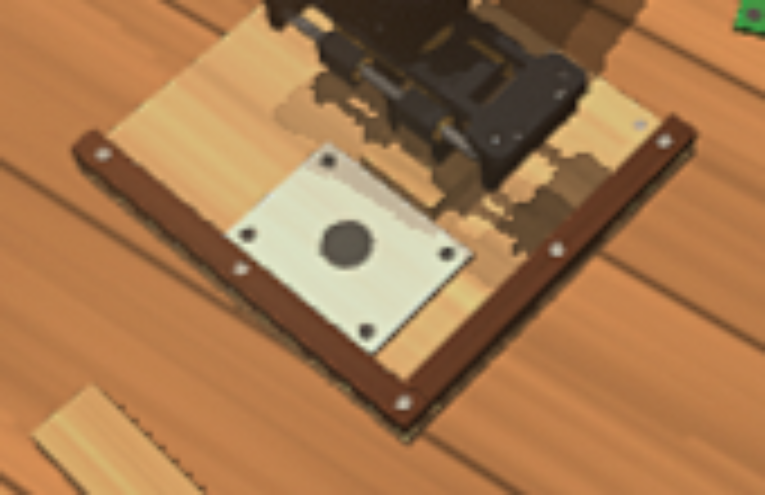

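View pics/t5c.png

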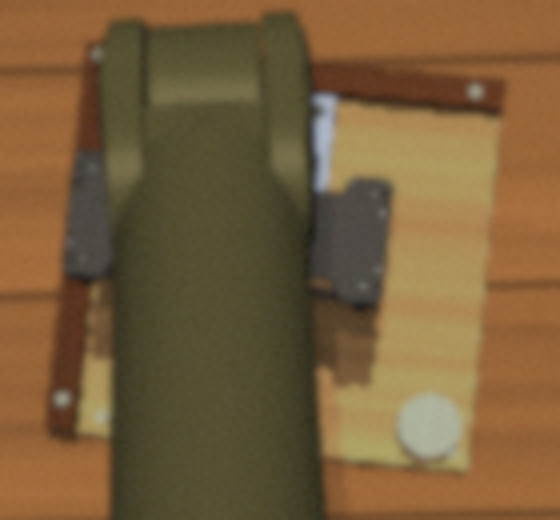

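The force rose and the motion stopped, so the plate is at the +x strip: scene crop, edge along (230,240)–(370,350). One firmer press, then back off.

Emit:
{"fn": "move_arm", "kwargs": {"moves": [[0.7,0,0,0,0,0],[1.5,0,0,0,0,0],[1.5,0,0,0,0,0]]}}

```text
time_s: 8.53
tool_pos: [0.5835, 0.0557, 0.0572]
tool_rot: [-90.0, 0.3, -7.0]
force: [-9.7, 0.3, 3.2]
grip_width: 0.024
```

Run:
```python
from h import *
o=env.get_obs(); print({k:np.round(o[k],4).tolist() for k in ('time_s','tool_pos','tool_rot','force','grip_width')},toB(o['tool_pos']))
p=np.load('pics/s5.npz');print({k:p[k] for k in ('R','t')})
```

```text
{'time_s': 8.5333, 'tool_pos': [0.5835, 0.0557, 0.0572], 'tool_rot': [-90.0086, 0.2632, -7.0311], 'force': [-9.6608, 0.263, 3.1628], 'grip_width': 0.024} [-6.1 27. ]
{'R': array([[-0.56196908,  0.8271377 , -0.00582812],
       [ 0.65975886,  0.44397744, -0.60630214],
       [-0.4989078 , -0.34456821, -0.79521302]]), 't': array([ 0.21941437, -0.29728835,  1.57628322])}
```

Run:
```python
from h import *
z=np.load('pics/s5.npz')
for n,h,uv in (('pl',.02,[(472,255),(372,350),(230,235),(328,143),(346,244)]),('stripcorner outer',.028,[(408,430),(75,148)]),):
    q=onplane(np.array(uv)/4.5+[140,200]-0.4,z,h); print(n,[toB(x).tolist() for x in q])
c=B(67,-110); print(c)
```

```text
pl [[26.9, 91.0], [110.3, 89.7], [111.0, -26.5], [26.5, -28.4], [70.2, 29.8]]
stripcorner outer [[135.3, 142.0], [133.1, -137.6]]
[np.float64(0.6393949643854024), np.float64(-0.08914532268869028)]
```

Projected from the scene picture, the plate is flush in x with y still about 30 mm short, and my board frame is about 3.5 mm low in x. Backing off and going round to the -y side.

Emit:
{"fn": "move_arm", "kwargs": {"moves": [[-8,0,0,0,0,0],[-18,0,0,0,0,0],[-18,-25,0,0,0,0],[-18,-45,0,0,0,0],[0,-45,-30,0,0,0],[20,-45,-60,0,0,0],[45,-45,-85,0,0,0],[70,-45,-101,0,0,0],[75,-45,-101,0,0,0],[75,-45,-101,0,0,0],[75,-45,-101,0,0,0]]}}

```text
time_s: 9.45
tool_pos: [0.6474, -0.0533, 0.1023]
tool_rot: [-90.0, -0.0, -7.0]
force: [0.3, 0.5, -2.1]
grip_width: 0.0237
```

Run:
```python
from h import *
o=env.get_obs(); print({k:np.round(o[k],4).tolist() for k in ('time_s','tool_pos','tool_rot','force','grip_width')},toB(o['tool_pos']))
p,d,ci=cap('scene','s6')
cv2.imwrite('pics/s6c.png',cv2.resize(p[140:310,140:310],None,fx=3.5,fy=3.5)[:,:,::-1])
p,d,ci=cap('wrist','w6')
```

```text
{'time_s': 9.45, 'tool_pos': [0.6474, -0.0533, 0.1023], 'tool_rot': [-89.9692, -0.003, -7.0247], 'force': [0.2631, 0.5064, -2.0855], 'grip_width': 0.0237} [ 70.5 -73.4]
```

View pics/s6c.png

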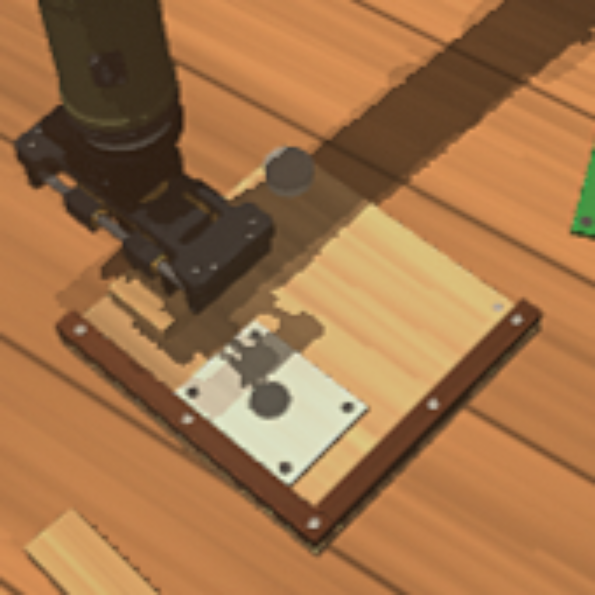

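View pics/w6.png

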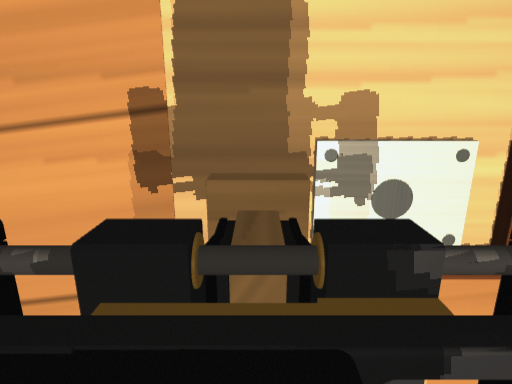

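The wrist picture shows the foot at cols 207–310 and the plate's -y edge at col 315. I'll check the gap in metres before lowering.

Run:
```python
from h import *
z=np.load('pics/w6.npz'); p=z['p'].astype(int)
W=world(z['d'],z)
print('plate edge px', [toB(onplane([(u,v)],z,.020)[0]).tolist() for u,v in ((316,140),(314,200),(477,140),(468,205))])
print('plate z',W[150,400],'foot top',W[190,220],[toB(W[190,u]).tolist() for u in (209,220,305)])
```

```text
plate edge px [[23.8, -28.4], [70.0, -27.8], [23.8, 90.5], [74.1, 92.4]]
plate z [0.62145206 0.05859746 0.0200477 ] foot top [ 0.62124653 -0.07017961  0.0781206 ] [[46.1, -99.4], [46.7, -93.4], [46.3, -44.4]]
```

Emit:
{"fn": "move_arm", "kwargs": {"moves": [[0,25,0,0,0,0],[0,38,0,0,0,0],[0,45,0,0,0,0],[0,45,0,0,0,0],[0,45,0,0,0,0]]}}

```text
time_s: 9.97
tool_pos: [0.6472, -0.0534, 0.0574]
tool_rot: [-90.0, 0.0, -7.0]
force: [0.1, -0.3, -0.3]
grip_width: 0.0239
```

Emit:
{"fn": "move_arm", "kwargs": {"moves": [[0,0,5,0,0,0],[0,0,10,0,0,0],[0,0,14,0,0,0],[0,0,18,0,0,0],[0,0,22,0,0,0],[0,0,26,0,0,0],[0,0,30,0,0,0],[0,0,34,0,0,0],[0,0,37,0,0,0],[0,0,40,0,0,0],[0,0,40,0,0,0]]}}

```text
time_s: 10.88
tool_pos: [0.6528, -0.0131, 0.0576]
tool_rot: [-89.9, -0.0, -7.0]
force: [-0.3, -0.1, -1.8]
grip_width: 0.0238
```

Run:
```python
from h import *
o=env.get_obs(); print({k:np.round(o[k],4).tolist() for k in ('time_s','tool_pos','tool_rot','force','grip_width')},toB(o['tool_pos']))
p,d,ci=cap('scene','s7')
cv2.imwrite('pics/s7c.png',cv2.resize(p[140:310,140:310],None,fx=3.5,fy=3.5)[:,:,::-1])
```

```text
{'time_s': 10.8833, 'tool_pos': [0.6528, -0.0131, 0.0576], 'tool_rot': [-89.9476, -0.0185, -6.9871], 'force': [-0.274, -0.089, -1.7989], 'grip_width': 0.0238} [ 71.  -32.9]
```

View pics/s7c.png

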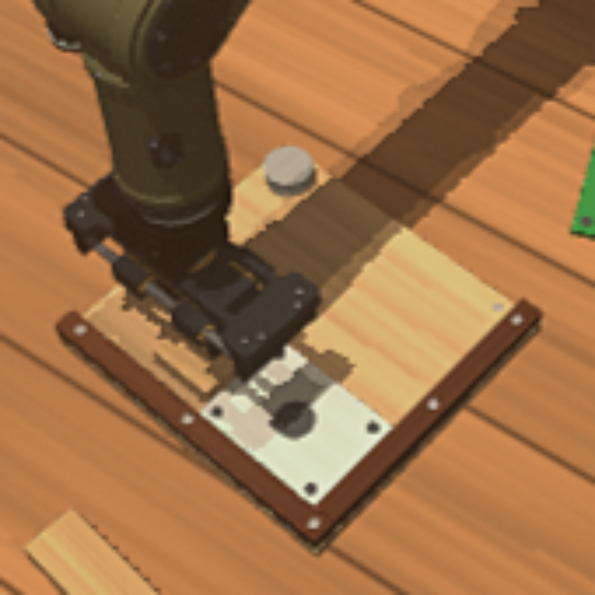

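The plate is nearly in the corner, its +y edge at crop (390,430) and flush along the +x strip. A few small steps in +y until it makes contact.

Emit:
{"fn": "move_arm", "kwargs": {"moves": [[0,0,0.7,0,0,0],[0,0,1.5,0,0,0],[0,0,1.5,0,0,0]]}}

```text
time_s: 11.18
tool_pos: [0.6526, -0.0129, 0.0574]
tool_rot: [-90.0, 0.0, -7.0]
force: [0.5, -2.3, -0.6]
grip_width: 0.0236
```

Emit:
{"fn": "move_arm", "kwargs": {"moves": [[0,0,0.5,0,0,0],[0,0,1,0,0,0],[0,0,1,0,0,0]]}}

```text
time_s: 11.43
tool_pos: [0.6527, -0.0118, 0.0574]
tool_rot: [-90.0, 0.0, -7.0]
force: [0.9, -0.7, -1.5]
grip_width: 0.024
```

Emit:
{"fn": "move_arm", "kwargs": {"moves": [[0,0,0.5,0,0,0],[0,0,1,0,0,0],[0,0,1,0,0,0]]}}

```text
time_s: 11.68
tool_pos: [0.6529, -0.0105, 0.0574]
tool_rot: [-90.0, 0.0, -7.0]
force: [-0.6, -1.2, -1.6]
grip_width: 0.0242
```

Emit:
{"fn": "move_arm", "kwargs": {"moves": [[0,0,0.5,0,0,0],[0,0,1,0,0,0],[0,0,1,0,0,0]]}}

```text
time_s: 11.93
tool_pos: [0.6529, -0.0103, 0.0575]
tool_rot: [-90.0, 0.0, -7.0]
force: [-1.1, -2.7, -2.0]
grip_width: 0.0235
```

Emit:
{"fn": "move_arm", "kwargs": {"moves": [[0,0,0.5,0,0,0],[0,0,1,0,0,0],[0,0,1,0,0,0]]}}

```text
time_s: 12.18
tool_pos: [0.653, -0.0102, 0.0576]
tool_rot: [-90.1, 0.0, -7.1]
force: [-1.7, -4.5, -1.5]
grip_width: 0.0235
```

Emit:
{"fn": "move_arm", "kwargs": {"moves": [[0,0,0.5,0,0,0],[0,0,1,0,0,0],[0,0,1,0,0,0]]}}

```text
time_s: 12.43
tool_pos: [0.6529, -0.0101, 0.0576]
tool_rot: [-90.1, 0.0, -7.1]
force: [-2.7, -5.4, -0.6]
grip_width: 0.0236
```

Run:
```python
from h import *
o=env.get_obs(); print({k:np.round(o[k],4).tolist() for k in ('time_s','tool_pos','tool_rot','force','grip_width')},toB(o['tool_pos']))
```

```text
{'time_s': 12.4333, 'tool_pos': [0.6529, -0.0101, 0.0576], 'tool_rot': [-90.1485, 0.0166, -7.1045], 'force': [-2.6803, -5.3615, -0.584], 'grip_width': 0.0236} [ 70.8 -29.9]
```

Now the plate is against both strips by force. Going back round to the -x side to re-seat that face with a light press.

Emit:
{"fn": "move_arm", "kwargs": {"moves": [[0,0,-10,0,0,0],[0,0,-20,0,0,0],[0,-25,-20,0,0,0],[0,-45,-20,0,0,0],[-30,-45,0,0,0,0],[-60,-45,25,0,0,0],[-85,-45,55,0,0,0],[-101,-45,80,0,0,0],[-101,-45,86,0,0,0],[-101,-45,86,0,0,0],[-101,-45,86,0,0,0]]}}

```text
time_s: 13.35
tool_pos: [0.5643, 0.0897, 0.1031]
tool_rot: [-90.0, -0.1, -7.0]
force: [0.0, -1.1, -1.9]
grip_width: 0.0235
```

Run:
```python
from h import *
o=env.get_obs(); print({k:np.round(o[k],4).tolist() for k in ('time_s','tool_pos','tool_rot','force','grip_width')},toB(o['tool_pos']))
p,d,ci=cap('scene','s8')
cv2.imwrite('pics/s8c.png',cv2.resize(p[140:310,140:310],None,fx=3.5,fy=3.5)[:,:,::-1])
```

```text
{'time_s': 13.35, 'tool_pos': [0.5643, 0.0897, 0.1031], 'tool_rot': [-89.9683, -0.0806, -7.0062], 'force': [0.0473, -1.1489, -1.9487], 'grip_width': 0.0235} [-29.3  58.4]
```

View pics/s8c.png

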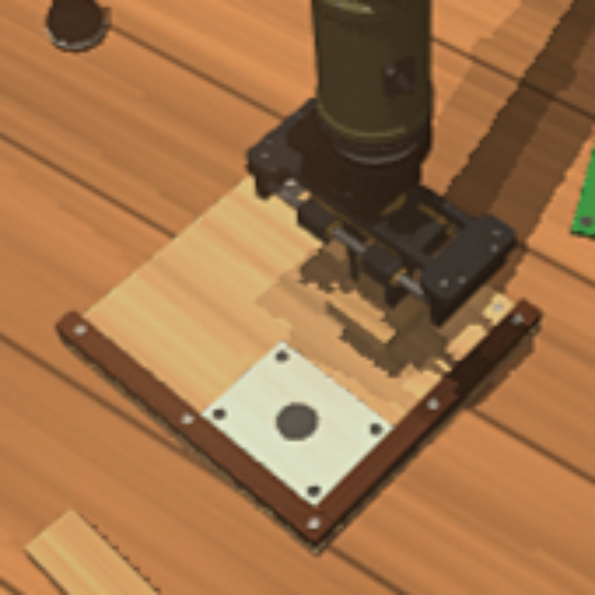

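The plate sits in the corner, crop (205,415), (315,503), (392,428). Lowering for the re-seating press.

Emit:
{"fn": "move_arm", "kwargs": {"moves": [[0,25,0,0,0,0],[0,38,0,0,0,0],[0,45.5,0,0,0,0],[0,45.5,0,0,0,0],[0,45.5,0,0,0,0]]}}

```text
time_s: 13.82
tool_pos: [0.5638, 0.0886, 0.0567]
tool_rot: [-90.0, 0.0, -7.1]
force: [0.8, -0.3, -1.4]
grip_width: 0.0239
```

Emit:
{"fn": "move_arm", "kwargs": {"moves": [[5,0,0,0,0,0],[10,0,0,0,0,0],[14,0,0,0,0,0],[18,0,0,0,0,0],[20,0,0,0,0,0],[22,0,0,0,0,0],[22,0,0,0,0,0]]}}

```text
time_s: 14.4
tool_pos: [0.5859, 0.0871, 0.0571]
tool_rot: [-90.0, -0.0, -7.0]
force: [-0.8, -0.5, -1.4]
grip_width: 0.0236
```

Emit:
{"fn": "move_arm", "kwargs": {"moves": [[0.7,0,0,0,0,0],[1.5,0,0,0,0,0],[1.5,0,0,0,0,0]]}}

```text
time_s: 14.65
tool_pos: [0.5869, 0.087, 0.0571]
tool_rot: [-90.0, -0.0, -7.0]
force: [-0.5, 0.2, -0.5]
grip_width: 0.0237
```

Emit:
{"fn": "move_arm", "kwargs": {"moves": [[0.7,0,0,0,0,0],[1.5,0,0,0,0,0],[1.5,0,0,0,0,0]]}}

```text
time_s: 14.9
tool_pos: [0.5873, 0.087, 0.0568]
tool_rot: [-90.0, 0.1, -7.0]
force: [-3.3, 0.2, 0.3]
grip_width: 0.0236
```

Emit:
{"fn": "move_arm", "kwargs": {"moves": [[0.5,0,0,0,0,0],[1,0,0,0,0,0],[1,0,0,0,0,0]]}}

```text
time_s: 15.15
tool_pos: [0.5874, 0.087, 0.0567]
tool_rot: [-90.0, 0.3, -7.0]
force: [-6.2, 0.6, 2.3]
grip_width: 0.024
```

Emit:
{"fn": "move_arm", "kwargs": {"moves": [[-8,0,0,0,0,0],[-20,0,0,0,0,0],[-32,0,0,0,0,0],[-42,0,0,0,0,0],[-47,0,0,0,0,0],[-47,0.5,0,0,0,0],[-47,1,0,0,0,0],[-47,1,0,0,0,0]]}}

```text
time_s: 15.82
tool_pos: [0.5435, 0.0924, 0.0563]
tool_rot: [-90.0, -0.1, -7.0]
force: [-0.3, 0.4, -1.2]
grip_width: 0.0237
```

Run:
```python
from h import *
o=env.get_obs(); print({k:np.round(o[k],4).tolist() for k in ('time_s','tool_pos','tool_rot','force','grip_width')},toB(o['tool_pos']))
```

```text
{'time_s': 15.8167, 'tool_pos': [0.5435, 0.0924, 0.0563], 'tool_rot': [-89.9855, -0.0754, -7.0484], 'force': [-0.3099, 0.3941, -1.2309], 'grip_width': 0.0237} [-50.3  58.5]
```

Emit:
{"fn": "move_arm", "kwargs": {"moves": [[0,0.3,0,0,0,0],[0,0.6,0,0,0,0],[0,0.6,0,0,0,0]]}}

```text
time_s: 16.07
tool_pos: [0.5432, 0.0923, 0.0554]
tool_rot: [-90.0, -0.0, -7.1]
force: [-0.2, -1.2, -1.1]
grip_width: 0.0236
```

Emit:
{"fn": "move_arm", "kwargs": {"moves": [[0,0.3,0,0,0,0],[0,0.6,0,0,0,0],[0,0.6,0,0,0,0]]}}

```text
time_s: 16.32
tool_pos: [0.5432, 0.0923, 0.0554]
tool_rot: [-90.0, -0.0, -7.0]
force: [-0.3, 0.1, 3.1]
grip_width: 0.0239
```

The foot is on the board at 3 N. Releasing.

Emit:
{"fn": "move_arm", "kwargs": {"moves": [[0,0,0,0,0,0],[0,0,0,0,0,0],[0,0,0,0,0,0],[0,0,0,0,0,0],[0,0,0,0,0,0],[0,0,0,0,0,0],[0,0,0,0,0,0],[0,0,0,0,0,0],[0,0,0,0,0,0]], "claw": 75}}

```text
time_s: 17.07
tool_pos: [0.5428, 0.0924, 0.0549]
tool_rot: [-90.0, -0.0, -7.0]
force: [-0.3, 0.0, 0.8]
grip_width: 0.0725
```

Emit:
{"fn": "move_arm", "kwargs": {"moves": [[0,-10,0,0,0,0],[0,-35,0,0,0,0],[0,-75,0,0,0,0],[0,-115,0,0,0,0],[0,-150,0,0,0,0],[0,-150,40,0,0,0],[0,-150,80,0,0,0],[0,-150,120,0,0,0],[0,-150,160,0,0,0],[0,-150,200,0,0,0],[0,-150,240,0,0,0],[0,-150,270,0,0,0],[0,-150,270,0,0,0],[0,-150,270,0,0,0]]}}

```text
time_s: 18.23
tool_pos: [0.5748, 0.363, 0.2047]
tool_rot: [-90.0, 0.0, -6.8]
force: [0.1, 0.0, -0.3]
grip_width: 0.0752
```

Run:
```python
from h import *
o=env.get_obs(); print({k:np.round(o[k],4).tolist() for k in ('time_s','tool_pos','tool_rot','force','grip_width')},toB(o['tool_pos']))
p,d,ci=cap('scene','s9')
cv2.imwrite('pics/s9c.png',cv2.resize(p[140:310,140:310],None,fx=3.5,fy=3.5)[:,:,::-1])
p,d,ci=cap('top','t9')
cv2.imwrite('pics/t9c.png',cv2.resize(p[75:205,185:325],None,fx=4,fy=4,interpolation=cv2.INTER_CUBIC)[:,:,::-1])
```

```text
{'time_s': 18.2333, 'tool_pos': [0.5748, 0.363, 0.2047], 'tool_rot': [-90.0093, 0.0316, -6.7936], 'force': [0.1031, 0.0357, -0.3452], 'grip_width': 0.0752} [-52.2 330.9]
```

View pics/s9c.png

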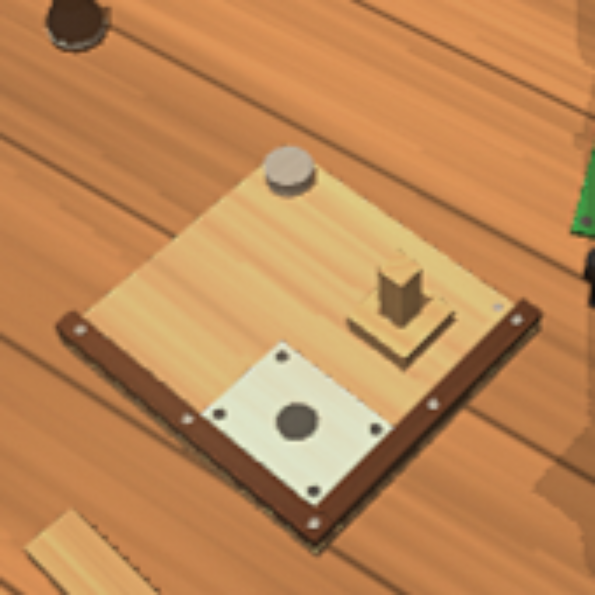

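View pics/t9c.png

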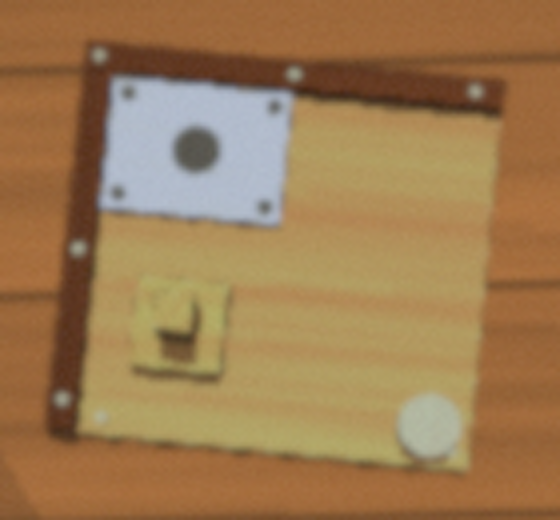

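Both strips meet the plate with no visible gap: top crop, corner (107,78), edges to (98,210) and (293,92). The block stands upright at (180,330), clear of the plate. One numeric check of squareness, then hand in.

Run:
```python
from h import *
z=np.load('pics/t9.npz');p=z['p'].astype(int);W=world(z['d'],z)
m=np.zeros(p.shape[:2],np.uint8); s=(slice(88,140),slice(204,268)); m[s]=(p[...,2]>p[...,0]-5)[s]&(p[...,2]>110)[s]
m=cv2.morphologyEx(cv2.morphologyEx(m,cv2.MORPH_OPEN,np.ones((2,2))),cv2.MORPH_CLOSE,np.ones((13,13)))
R,_=rect(m,z,.02); print(R, toB(np.array(R[0])/1000), 'fit in', BY)
q=(m>0)&(W[...,2]>.01); P=W[q]; A=np.c_[P[:,:2]-P[:,:2].mean(0),np.ones(len(P))]; print('plane',np.linalg.lstsq(A,P[:,2],rcond=None)[0])
G=(np.hypot(*(W[...,:2]-[.5425,.0925]).transpose(2,0,1))<.05)&(W[...,2]>.082); print('grip top z',np.median(W[...,2][G]),G.sum())
print(job.sign_off(), env.get_obs()['time_s'])
```

```text
((657.9052124023438, 79.39756774902344), (120.23685455322266, 92.05392456054688), 83.04765319824219) [64.8 59.5] fit in -7.0
plane [-1.16595103 -0.06323008  0.02327279]
grip top z 0.09127767206138589 99
the job is handed in; nothing more can be done
the job is handed in; nothing more can be done
```

The aluminium plate is in the board's corner against both stop strips, and the job is handed in. The push block stands upright on the board about 40 mm from the plate. The work took about 18 s of the 58 s allowed.

I gripped the pale push block by its upright grip. With its foot I slid the plate to the +x strip, then to the +y strip, and pressed once more toward +x. The push force rose to about 5–10 N at each stop. I set the block down, let go and moved the arm clear.

- **Plate position:** the last top picture puts it at (64.8, 59.5) mm in the board frame, against a home of (65, 60). It is square to within about 0.1°, and neither strip shows a visible gap.
- **Push block:** the top of its grip measures about 91 mm above the bench, as expected for a block standing upright on the board.
- **Board frame disagreement:** contact during the pushes suggested my camera-fitted board frame was about 3 mm low in x, while the final picture agrees with it. I relied on contact with the strips, not the numbers.
- **Failed check:** a fit of the plate's flatness from depth data gave a meaningless slope, probably from bad edge pixels. That the plate lies flat rests on the pictures and an earlier depth reading of its top at 20 mm.

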